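Make up two fixture kits at the metalworker's bench

ROBOT

A 7-joint arm with a two-finger parallel gripper is mounted at the origin on the work surface. World frame = base frame: x ahead of the robot, y to its left, z up, the work surface at z = 0. Lengths are in m, angles in rad, forces in N, time in s.
With the tool pointing down it reaches from about 0.4 to 0.85 m from the base axis. Payload 4.5 kg.
Tool frame: the origin (TCP) lies at the centre of the arm's flange, where the gripper is bolted on; the fingertips stand nose_length ahead of it and the grasp point (between the pads) lies 147 mm ahead of it (nose_length is the distance from the TCP to the fingertips, in m); z points along the fingers, y is the line along which they close (so a half turn about z gives the same grasp; the last joint's range is limited). The gripper opens to 88 mm and grips with 3 to 60 N. Pads are 18 mm wide; open, the fingers measure 123 mm over their backs; the gripper's body (75 mm by 187 mm) begins 45 mm behind the grasp point.
Start: joints at [-1.229, 0.689, -0.195, 1.565, 0.157, 0.902, -0.215], TCP at [0.189, 0.596, 0.405] pointing down, gripper open.
Joint ranges: [-3.01, 3.01], [-0.46, 2.08], [-1.47, 1.51], [0.13, 2.56], [-1, 4.14], [0.04, 2.09], [-2.66, 2.66]. Speed limits (rad/s): [2.57, 2.57, 3.14, 3.14, 3.14, 3.14, 3.14].

INTERFACE

Orientations are given as a unit quaternion [x, y, z, w].
In Python, from plant import * gives the robot as it stands.
- The arm moves only by the tool play_rows, never from a script. Its argument "rows" is a list that holds one entry, the list of rows, each a list of 6 numbers: the shift along the tool's x, y, z normalised to -1 to 1, where 1 is 0.5 m, then the turn, a rotation vector about the tool's x, y, z normalised to -1 to 1, where 1 is 0.5 rad. A call has 1 to 20 rows; each row is the pose to reach, as a shift and turn from the pose commanded when the call began, along the tool's axes at that moment; what a row does not reach only later rows make up. A row lasts 1/12 s, in which the tool goes at most 41.7 mm and 7.16 degrees, less where a joint would pass 70% of its speed; a pose out of reach is approached as far as the arm can. A call with a number of a shift or a turn outside -1 to 1 is refused whole. A call with a gripper value outside its range is refused whole. "claw" is the closure, from 0 (fully open) to 1 (shut), set as the call begins (left out, the last holds). The fingers move at their own pace and stop on an object; "squeeze" is the grip in N (left out, the last holds). Time passes only in rows, so rows that repeat a pose let the fingers close. It gives the time, the measured TCP pose, the force, the opening and the grip force at its end, in the units of the state.
- get_state(): the state, without advancing time (a new reading comes with each control period).
- snapshot(name): name is "side" or "top"; returns a dict with "pixels" (480x640x3 uint8, blue, green, red), "camera_matrix" (3x3 intrinsics, pixels), "world_to_cam" (4x4, takes a point from world to camera coordinates). Camera axes: x right, y down, z forward; pixel columns grow to the right and rows downward; lengths in m; the calibration is good to about 2 mm. A picture is of the moment at which its call begins. There is no depth.
- finish_job(): hands the job in; it is judged then, once.
The state is a dict: "clock": time; "q": joint angles; "qd": joint speeds; "joint_torque": joint torques, N m; "tool_pos": TCP position; "eef_rot": TCP orientation; "contact_force": force on the tool from outside, world axes, zero at the start; "moment": the same for the moment, N m; "opening": opening from 0.0 (shut) to 1.0 (fully open); "finger_force": force on a finger pad.
Only numpy, scipy, OpenCV 4.12 (cv2) and the standard library are available. Lean on these libraries where they do the work, as an engineer would, in place of code of your own. Each camera call takes 0.05 s, during which the arm holds its last target. There are 200 camera calls.

TASK

Make up the two fixture kits from the parts standing on the bench: the brass bush and the red knob go in the blue tray, the steel bush and the aluminium block in the green tray. Stand each part upright on the tray floor, as it stands now, one part to a compartment (either compartment will do), and leave the yellow knob and the black rubber foot standing where they are.

Things in the scene. Friction and masses are not known exactly. Their poses are not given: they have to be found in the camera images.
- blue_tray: shallow blue painted metal kit tray, fixed to the bench, 150 mm (its x axis) by 80 mm (its y axis), with a 3 mm floor; rim and one cross divider are 4 mm thick and 8 mm high above the bench. Two equal open compartments, each 69 mm (x) by 72 mm (y), centred at x = -36.5 mm and +36.5 mm from the origin. Origin: centre of its underside, on the bench; z up
- green_tray: shallow green painted metal kit tray, fixed to the bench, 150 mm (its x axis) by 80 mm (its y axis), with a 3 mm floor; rim and one cross divider are 4 mm thick and 8 mm high above the bench. Two equal open compartments, each 69 mm (x) by 72 mm (y), centred at x = -36.5 mm and +36.5 mm from the origin. Origin: centre of its underside, on the bench; z up
- brass_bush_center (a point): golden brass flanged bush standing on its flange: flange 42 mm diameter, 6 mm high, then a plain barrel 30 mm in diameter, 56 mm high overall, dark bore mark on top. The point is at its centre, 28 mm above its underside; z up; round, so its yaw does not matter. Belongs to the blue kit
- steel_bush_center (a point): grey steel flanged bush standing on its flange: flange 42 mm diameter, 6 mm high, then a plain barrel 30 mm in diameter, 56 mm high overall, dark bore mark on top. The point is at its centre, 28 mm above its underside; z up; round, so its yaw does not matter. Belongs to the green kit
- red_knob_center (a point): red round hand knob standing on its steel boss: boss 32 mm diameter, 16 mm high, then the red head 40 mm in diameter up to 50 mm overall. The point is at its centre, 25 mm above its underside; z up; round. Belongs to the blue kit
- yellow_knob_center (a point): yellow round hand knob standing on its steel boss: boss 32 mm diameter, 16 mm high, then the yellow head 40 mm in diameter up to 50 mm overall. The point is at its centre, 25 mm above its underside; z up; round. Not wanted in either kit
- alu_block_center (a point): pale aluminium block, 46 mm (its x axis) by 30 mm (its y axis) by 44 mm high, two dark holes on top in a row along x. The point is at its centre, 22 mm above its underside; z up. Belongs to the green kit
- rubber_foot_center (a point): black rubber foot, upright cylinder 42 mm in diameter and 36 mm high with a small steel disc on top. The point is at its centre, 18 mm above its underside; z up. Not wanted in either kit
Mind the look-alikes: they are no part of the job. What is shaped like the part that bears brass_bush_center but purple is not meant.

How it is judged:
By the outcome, as a careful person would: the job done as asked, in the order asked, and still so for the second after the job is handed in, with the robot touching nothing.
It also fails if it takes over 102 s, if anything falls off the work surface, if the arm or the gripper's body presses on something with over 40 N, if the wrist force passes 120 N, or if a joint passes its speed limit or range.

## Working session

There is one attempt and no reset: what is moved stays moved. The work goes in short steps, Python scripts to look and compute and a tool call to move; the robot and the scene stay as the last step left them, time stands still between calls to the robot, and variables do not carry over. Pictures are saved under pics/ and viewed, at most 14 in all, crops included, and the job is handed in when it is done.

Besides the shell and the picture viewer there is one more tool, called after "Request:" as name([rows], argument=value, ...), one row to a line, values as JSON. play_rows: Moves the arm, as the interface text tells. Its arguments: {"type":"object","properties":{"rows":{"type":"array"},"claw":{"type":"number"},"squeeze":{"type":"number"}},"required":["rows"]}

```bash
mkdir -p pics; ls; python3 - <<'E'
from plant import *
import cv2
s=get_state(); print({k:s[k] for k in("clock","tool_pos","eef_rot","opening","contact_force")})
for n in("top","side"):
    d=snapshot(n); cv2.imwrite(f"pics/{n}0.png",d["pixels"]); print(n,d["camera_matrix"],d["world_to_cam"])
E
```

```text
pics
{'clock': 0.0, 'tool_pos': array([0.18929143, 0.59530992, 0.40390309]), 'eef_rot': array([ 1.53257780e-01,  9.88185815e-01, -9.17443978e-04, -7.84910141e-05]), 'opening': 1.0002412479750742, 'contact_force': array([-0.42801946,  0.31141185,  0.28238511])}
top [[545.40180685   0.         317.36910422]
 [  0.         545.40180685 238.61718786]
 [  0.           0.           1.        ]] [[-0.02705748 -0.99961398 -0.00630819  0.0230287 ]
 [-0.99547064  0.02751959 -0.09099927  0.51376219]
 [ 0.09113775  0.00381741 -0.99583098  1.02281133]
 [ 0.          0.          0.          1.        ]]
side [[437.89638651   0.         317.41039015]
 [  0.         437.89638651 251.76251907]
 [  0.           0.           1.        ]] [[ 0.94801808 -0.31738766 -0.02295211 -0.49069801]
 [-0.20356387 -0.54943126 -0.81036229  0.13159641]
 [ 0.24458838  0.77291032 -0.58547943  0.73872329]
 [ 0.          0.          0.          1.        ]]
```

View pics/top0.png

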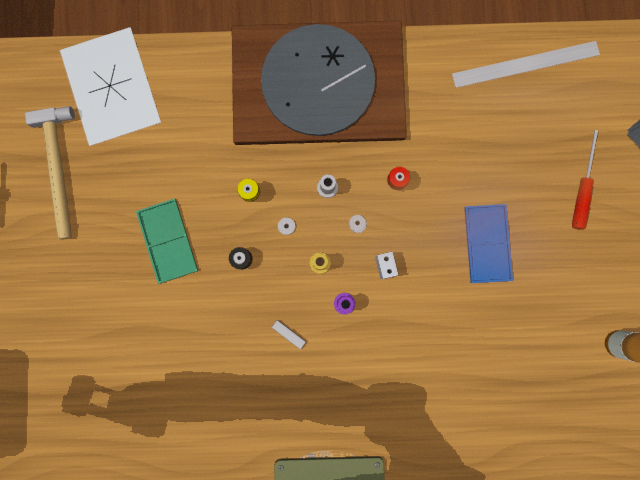

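View pics/side0.png

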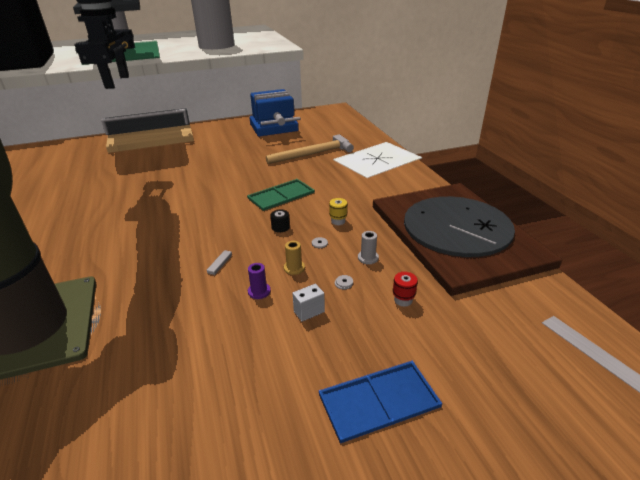

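The top view shows these parts:
- Parts to move: brass bush (320,262), steel bush (328,186), red knob (400,177) and aluminium block (388,265).
- Parts to leave: yellow knob (248,189), black foot (240,258) and purple bush (345,303), plus the washers at (287,226) and (358,224).
- Trays: green (167,241) and blue (489,244).

Candidates for the brass bush are (320,262), which is golden, and (345,303), which is purple and so a look-alike. The golden one fits. I'll confirm it in one enlarged crop.

```bash
cat > h.py <<'E'
import numpy as np, cv2
from plant import *
def ray(d,uv,z):
    K=d["camera_matrix"];T=d["world_to_cam"];R=T[:3,:3];t=T[:3,3]
    c=-R.T@t; v=R.T@np.linalg.solve(K,[uv[0],uv[1],1.]); return c+v*(z-c[2])/v[2]
def proj(d,p):
    T=d["world_to_cam"];c=d["camera_matrix"]@(T[:3,:3]@np.asarray(p)+T[:3,3]);return c[:2]/c[2]
def blob(mask,near,r=28):
    m=np.zeros_like(mask);cv2.circle(m,tuple(int(i) for i in near),r,255,-1);m&=mask
    cs,_=cv2.findContours(m,cv2.RETR_EXTERNAL,cv2.CHAIN_APPROX_NONE)
    return max(cs,key=cv2.contourArea) if cs else None
E
python3 - <<'E'
from h import *
d=snapshot("top");im=d["pixels"]
cv2.imwrite("pics/crop1.png",cv2.resize(im[150:330,200:430],None,fx=3.3,fy=3.3,interpolation=cv2.INTER_CUBIC))
hsv=cv2.cvtColor(im,cv2.COLOR_BGR2HSV);H,S,V=cv2.split(hsv)
for n,c,lo,hi in(("blue",(489,244),(105,100,40),(130,255,255)),("green",(167,241),(65,80,30),(90,255,255))):
    b=blob(cv2.inRange(hsv,lo,hi),c,60);(ce,wh,a)=cv2.minAreaRect(b)
    box=cv2.boxPoints((ce,wh,a));P=np.array([ray(d,p,.008)[:2] for p in box])
    e=np.linalg.norm(np.roll(P,-1,0)-P,axis=1);i=e.argmax();v=np.roll(P,-1,0)[i]-P[i]
    print(n,P.mean(0).round(4),e.round(4),np.degrees(np.arctan2(v[1],v[0])).round(1))
dark=cv2.inRange(V,0,75)
for n,c,z in(("brass",(320,262),.056),("steel",(328,182),.056),("purple",(345,304),.056)):
    b=blob(dark,c,7);m=cv2.moments(b);uv=(m["m10"]/m["m00"],m["m01"]/m["m00"]);print(n,uv,m["m00"],ray(d,uv,z).round(4))
for n,c,lo,hi in(("red",(400,177),(172,120,60),(180,255,255)),("yel",(248,189),(22,150,120),(35,255,255))):
    b=blob(cv2.inRange(hsv,lo,hi)|(cv2.inRange(hsv,(0,180,60),(5,255,255)) if n=="red" else 0),c,18);print(n,cv2.minEnclosingCircle(b),cv2.boundingRect(b),ray(d,cv2.minEnclosingCircle(b)[0],.04).round(4))
b=blob(cv2.inRange(hsv,(0,0,150),(180,60,255)),(388,265),20);print("alu",cv2.minAreaRect(b))
E
```

```text
blue [ 0.4795 -0.3225] [0.0814 0.1135 0.0806 0.1135] -178.2
green [0.5202 0.3038] [0.0807 0.1502 0.0797 0.15  ] -163.1
brass (318.3333333333333, 259.7037037037037) 9.0 [0.472  0.0081 0.056 ]
steel (327.5375, 181.575) 40.0 [ 0.6181 -0.0131  0.056 ]
purple (345.1969696969697, 303.92045454545456) 44.0 [ 0.3893 -0.039   0.056 ]
red ((398.41339111328125, 176.6811065673828), 10.668550491333008) (388, 167, 22, 19) [ 0.6269 -0.1487  0.04  ]
yel ((247.34426879882812, 188.48361206054688), 10.646034240722656) (237, 178, 21, 22) [0.6123 0.1397 0.04  ]
alu ((387.2415466308594, 264.7134704589844), (24.28483009338379, 15.740165710449219), 77.00537872314453)
```

View pics/crop1.png

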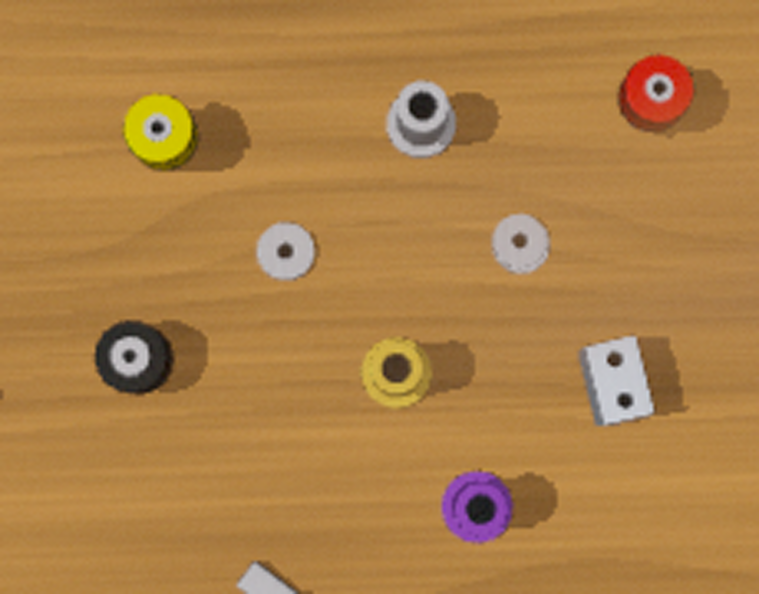

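The crop confirms the golden flanged bush at (320,261). The purple one at (345,304) is the look-alike. The other positions are steel bore (328,182), red cap (399.5,176.5), and block holes (386,259) and (389,271). The blue tray mask was clipped, so I'll redo it and refine the part positions.

```bash
python3 - <<'E'
from h import *
d=snapshot("top");im=d["pixels"];hsv=cv2.cvtColor(im,cv2.COLOR_BGR2HSV);V=hsv[...,2]
b=blob(cv2.inRange(hsv,(100,60,30),(140,255,255)),(489,244),60);(ce,wh,a)=cv2.minAreaRect(b)
P=np.array([ray(d,p,.008)[:2] for p in cv2.boxPoints((ce,wh,a))]);e=np.linalg.norm(np.roll(P,-1,0)-P,axis=1);i=e.argmax();v=np.roll(P,-1,0)[i]-P[i]
print("blue",P.mean(0).round(4),e.round(4),np.degrees(np.arctan2(v[1],v[0])).round(1))
def dk(n,c,z,r,th):
    # darkness-weighted centroid in small window
    y,x=np.mgrid[0:480,0:640];w=np.clip(th-V.astype(float),0,None)*((x-c[0])**2+(y-c[1])**2<=r*r)
    uv=((w*x).sum()/w.sum(),(w*y).sum()/w.sum());p=ray(d,uv,z);print(n,np.round(uv,1),p.round(4));return p
dk("brass",(319.8,261),.056,6,110);dk("steel",(327.9,182),.056,5.5,110);dk("purple",(345.3,304),.056,6,80)
dk("red",(399.5,176.4),.05,2,150);dk("yel",(247.5,188.4),.05,2,150);dk("foot",(239,258),.036,2,150)
h1=dk("h1",(386.2,258.6),.044,3.5,150);h2=dk("h2",(389.2,271),.044,3.5,150)
m=(h1+h2)/2;v=h1-h2;print("alu",m.round(4),np.linalg.norm(v),np.degrees(np.arctan2(v[1],v[0])))
s=snapshot("side")
for n,p in(("brass",(.4725,.006,.056)),("steel",(.6181,-.0131,.056)),("alu",m),("red",ray(d,(399.5,176.4),.05))):print(n,proj(s,p).round(1))
E
```

```text
blue [ 0.4982 -0.3227] [0.0823 0.1507 0.0812 0.1506] -179.0
brass [319.3 261.3] [0.4691 0.0063 0.056 ]
steel [327.4 181.6] [ 0.618  -0.0129  0.056 ]
purple [345.1 303.9] [ 0.3893 -0.0389  0.056 ]
red [399.4 176.3] [ 0.6255 -0.149   0.05  ]
yel [247.3 188.3] [0.6107 0.1385 0.05  ]
foot [238.8 257.7] [0.481  0.1584 0.036 ]
h1 [385.8 258.6] [ 0.4712 -0.1181  0.044 ]
h2 [388.9 270.9] [ 0.448  -0.1231  0.044 ]
alu [ 0.4596 -0.1206  0.044 ] 0.023759468740101323 12.09941410558973
brass [293.1 244.7]
steel [368.2 235. ]
alu [306.8 292.8]
red [404.4 278.6]
```

The side view agrees with the projected positions: steel (368,235), brass (293,245), red (404,279). Sizes also match: 150 x 80 mm trays, and the hole pitch is plausible. Next is a helper that converts a target into tool-axis shifts.

```bash
cat >> h.py <<'E'
from scipy.spatial.transform import Rotation as Ro
def go(x,y,z,s=None,yaw=None):
    """row for grasp point at x,y,z (world); yaw = direction of tool y, deg"""
    s=s or get_state();R=Ro.from_quat(s["eef_rot"])
    d=R.inv().apply(np.array([x,y,z+.147])-s["tool_pos"])/.5
    Y=R.apply([0,1,0]);c=np.degrees(np.arctan2(Y[1],Y[0]));t=np.zeros(3)
    if yaw is None: yaw=c
    yaw=c+(yaw-c+90)%180-90
    a=np.radians(yaw);G=Ro.from_matrix(np.array([[-np.sin(a),np.cos(a),0],[np.cos(a),np.sin(a),0],[0,0,-1]]).T.T)
    G=Ro.from_matrix(np.column_stack([[-np.sin(a),np.cos(a),0],[np.cos(a),np.sin(a),0],[0,0,-1]]))
    # tool x = y cross z
    yv=np.array([np.cos(a),np.sin(a),0]);zv=np.array([0,0,-1.]);G=Ro.from_matrix(np.column_stack([np.cross(yv,zv),yv,zv]))
    t=(R.inv()*G).as_rotvec()/.5
    print("row",d.round(4),t.round(4),"yaw now",c.round(1),"grasp pt",(s["tool_pos"]-[0,0,.147]).round(4),"op",round(s["opening"],2),"F",np.round(s["contact_force"],1),"clk",s["clock"])
E
sed -i '/G=Ro.from_matrix(np.array/s/;G=.*//; /G=Ro.from_matrix(np.column_stack(\[\[-np/d' h.py
python3 - <<'E'
from h import *
import plant;print([n for n in dir(plant) if n[0]!="_"])
go(.469,.0065,.15,yaw=90)
go(.469,.0065,.15)
E
```

```text
['Unreachable', 'finish_job', 'get_state', 'nose_length', 'snapshot']
row [-0.8899 -0.953   0.2156] [-1.600e-03 -1.000e-04 -6.156e-01] yaw now 72.4 grasp pt [0.1893 0.5955 0.2574] op 0.99 F [ 0.4  0.9 -0.3] clk 0.25
row [-0.8899 -0.953   0.2156] [-0.0016  0.0002  0.    ] yaw now 72.4 grasp pt [0.1893 0.5955 0.2574] op 0.99 F [ 0.4  0.9 -0.3] clk 0.25
```

Request:
play_rows([
  [[-0.89,-0.953,0.216,0,0,-0.616],[-0.89,-0.953,0.216,0,0,-0.616],[-0.89,-0.953,0.216,0,0,-0.616],[-0.89,-0.953,0.216,0,0,-0.616],[-0.89,-0.953,0.216,0,0,-0.616],[-0.89,-0.953,0.216,0,0,-0.616],[-0.89,-0.953,0.216,0,0,-0.616],[-0.89,-0.953,0.216,0,0,-0.616],[-0.89,-0.953,0.216,0,0,-0.616],[-0.89,-0.953,0.216,0,0,-0.616],[-0.89,-0.953,0.216,0,0,-0.616],[-0.89,-0.953,0.216,0,0,-0.616],[-0.89,-0.953,0.216,0,0,-0.616],[-0.89,-0.953,0.216,0,0,-0.616],[-0.89,-0.953,0.216,0,0,-0.616],[-0.89,-0.953,0.216,0,0,-0.616],[-0.89,-0.953,0.216,0,0,-0.616],[-0.89,-0.953,0.216,0,0,-0.616],[-0.89,-0.953,0.216,0,0,-0.616],[-0.89,-0.953,0.216,0,0,-0.616]],
], claw=0, squeeze=25)

```text
clock: 1.92
tool_pos: [0.4687, 0.0083, 0.2969]
eef_rot: [-0.002, 1.0, 0.001, 0.0]
contact_force: [0.1, 0.5, 0.3]
opening: 1.002
finger_force: 0.0
```

```bash
python3 - <<'E'
from h import *
go(.469,.0065,.035,yaw=90);print(get_state()["q"].round(2),nose_length)
for n in("side",):cv2.imwrite(f"pics/{n}1.png",snapshot(n)["pixels"][100:400,150:500])
E
```

```text
row [-0.0005 -0.004   0.2299] [0.0022 0.0002 0.0062] yaw now 90.2 grasp pt [0.4687 0.0083 0.1499] op 1.0 F [0.1 0.5 0.3] clk 1.9167
[ 0.08  0.69 -0.31  2.12  0.53  0.4   0.92] 0.166
```

View pics/side1.png

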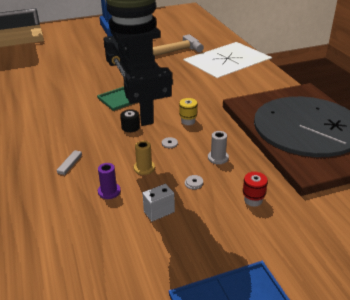

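The gripper is above the brass bush with clear space around it. The tips reach 19 mm past the grasp point, so a grasp at z = 36 mm clears the flange.

Request:
play_rows([
  [[0,-0.002,0.08,0,0,0],[0,-0.002,0.15,0,0,0],[0,-0.002,0.19,0,0,0],[0,-0.002,0.215,0,0,0],[0,-0.002,0.228,0,0,0],[0,-0.002,0.228,0,0,0],[0,-0.002,0.228,0,0,0],[0,-0.002,0.228,0,0,0]],
])

```text
clock: 2.63
tool_pos: [0.4693, 0.0062, 0.1836]
eef_rot: [-0.0, 1.0, 0.0, 0.001]
contact_force: [-0.4, 0.7, 0.5]
opening: 0.999
finger_force: 0.0
```

Request:
play_rows([
  [[0,0,0,0,0,0],[0,0,0,0,0,0],[0,0,0,0,0,0],[0,0,0,0,0,0],[0,0,0,0,0,0],[0,0,0,0,0,0],[0,0,0,0,0,0],[0,0,0,0,0,0],[0,0,0,0,0,0],[0,0,0,0,0,0]],
], claw=1, squeeze=25)

```text
clock: 3.47
tool_pos: [0.4691, 0.0058, 0.1827]
eef_rot: [-0.0, 1.0, 0.0, -0.0]
contact_force: [0.6, -0.1, -0.4]
opening: 0.334
finger_force: 25.0
```

Request:
play_rows([
  [[0,0,-0.06,0,0,0],[0,0,-0.14,0,0,0],[0,0,-0.2,0,0,0],[0.015,-0.08,-0.23,0,0,0],[0.015,-0.16,-0.23,0,0,0],[0.015,-0.24,-0.23,0,0,0],[0.015,-0.32,-0.23,0,0,0],[0.015,-0.4,-0.23,0,0,0],[0.015,-0.48,-0.23,0,0,0],[0.015,-0.55,-0.23,0,0,0],[0.015,-0.61,-0.23,0,0,0],[0.015,-0.645,-0.23,0,0,0],[0.015,-0.658,-0.23,0,0,0],[0.015,-0.658,-0.23,0,0,0],[0.015,-0.658,-0.23,0,0,0],[0.015,-0.658,-0.23,0,0,0]],
])

```text
clock: 4.8
tool_pos: [0.4621, -0.321, 0.2977]
eef_rot: [-0.002, 1.0, 0.001, -0.0]
contact_force: [0.1, 0.5, -1.1]
opening: 0.333
finger_force: 25.0
```

```bash
python3 - <<'E'
from h import *
go(.4617,-.3233,.039,yaw=90);print(get_state()["q"].round(2))
d=snapshot("top");print(proj(d,(.4617,-.3233,.003)))
cv2.imwrite("pics/p2.png",cv2.resize(np.hstack([d["pixels"][150:330,380:560],snapshot("side")["pixels"][260:440,270:500]]),None,fx=1.8,fy=1.8))
E
```

```text
row [ 0.0007 -0.005   0.2233] [ 0.0036 -0.0005  0.0071] yaw now 90.2 grasp pt [ 0.4621 -0.321   0.1507] op 0.33 F [ 0.1  0.5 -1.1] clk 4.8
[ 0.82  0.8  -0.5   1.84  0.59  0.66  1.54]
[488.95580157 261.74787403]
```

View pics/p2.png

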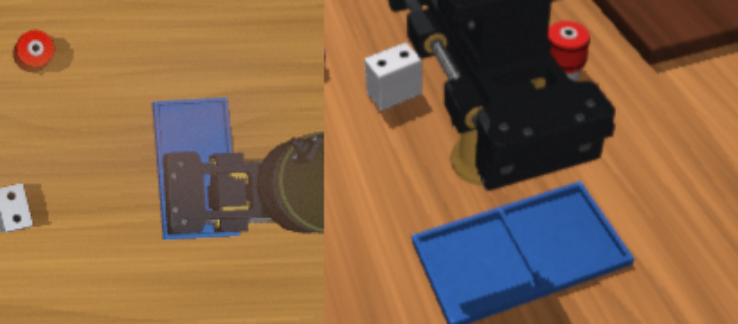

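The bush is held over the near blue compartment, whose centre is at about (489,262) in the full frame. I'll lower it and release.

Request:
play_rows([
  [[0,0,0.06,0,0,0],[0,0,0.12,0,0,0],[0,0,0.165,0,0,0],[0,0,0.195,0,0,0],[0,0,0.21,0,0,0],[0,0,0.218,0,0,0],[0,0,0.222,0,0,0],[0,0,0.222,0,0,0],[0,0,0.222,0,0,0],[0,0,0.222,0,0,0]],
])

```text
clock: 5.73
tool_pos: [0.462, -0.3234, 0.1876]
eef_rot: [-0.0, 1.0, -0.0, 0.001]
contact_force: [-0.2, -0.4, -1.5]
opening: 0.336
finger_force: 25.0
```

Request:
play_rows([
  [[0,0,0.002,0,0,0],[0,0,0.003,0,0,0],[0,0,0.003,0,0,0],[0,0,0.003,0,0,0]],
])

```text
clock: 6.07
tool_pos: [0.4618, -0.3234, 0.1857]
eef_rot: [0.0, 1.0, -0.0, 0.0]
contact_force: [-0.5, -0.5, 2.6]
opening: 0.331
finger_force: 25.0
```

Request:
play_rows([
  [[0,0,0,0,0,0],[0,0,0,0,0,0],[0,0,0,0,0,0],[0,0,0,0,0,0],[0,0,0,0,0,0],[0,0,0,0,0,0],[0,0,0,0,0,0],[0,0,0,0,0,0]],
], claw=0)

```text
clock: 6.73
tool_pos: [0.4616, -0.3233, 0.1851]
eef_rot: [-0.0, 1.0, 0.0, -0.0]
contact_force: [0.4, 0.6, -0.6]
opening: 0.915
finger_force: 0.0
```

Request:
play_rows([
  [[0,0,-0.04,0,0,0],[0,0,-0.1,0,0,0],[0,0,-0.17,0,0,0],[0,0,-0.22,0,0,0],[0,0,-0.22,0,0,0],[0,0,-0.22,0,0,0]],
])

```text
clock: 7.23
tool_pos: [0.4619, -0.3236, 0.2964]
eef_rot: [0.0, 1.0, -0.001, 0.001]
contact_force: [0.4, -0.3, -0.3]
opening: 1.0
finger_force: 0.0
```

```bash
python3 - <<'E'
from h import *
go(.6255,-.149,.15,yaw=90)
E
```

```text
row [-0.3271  0.3492 -0.0009] [-0.003   0.0051 -0.0004] yaw now 90.0 grasp pt [ 0.4619 -0.3236  0.1494] op 1.0 F [ 0.4 -0.3 -0.3] clk 7.2333
```

Request:
play_rows([
  [[-0.05,0.055,0,0,0,0],[-0.1,0.11,0,0,0,0],[-0.15,0.165,0,0,0,0],[-0.2,0.22,0,0,0,0],[-0.25,0.27,0,0,0,0],[-0.29,0.31,0,0,0,0],[-0.315,0.336,0,0,0,0],[-0.327,0.349,0,0,0,0],[-0.327,0.349,0,0,0,0],[-0.327,0.349,0.03,0,0,0],[-0.327,0.349,0.09,0,0,0],[-0.327,0.349,0.15,0,0,0],[-0.327,0.349,0.19,0,0,0],[-0.327,0.349,0.215,0,0,0],[-0.327,0.349,0.228,0,0,0],[-0.327,0.349,0.228,0,0,0],[-0.327,0.349,0.228,0,0,0],[-0.327,0.349,0.228,0,0,0]],
])

```text
clock: 8.73
tool_pos: [0.6256, -0.149, 0.1825]
eef_rot: [0.0, 1.0, -0.0, 0.001]
contact_force: [0.5, 0.5, 0.4]
opening: 1.003
finger_force: 0.0
```

Request:
play_rows([
  [[0,0,0,0,0,0],[0,0,0,0,0,0],[0,0,0,0,0,0],[0,0,0,0,0,0],[0,0,0,0,0,0],[0,0,0,0,0,0],[0,0,0,0,0,0],[0,0,0,0,0,0],[0,0,0,0,0,0],[0,0,0,0,0,0]],
], claw=1, squeeze=25)

```text
clock: 9.57
tool_pos: [0.6251, -0.1487, 0.1812]
eef_rot: [-0.0, 1.0, 0.0, -0.0]
contact_force: [0.6, 0.8, 0.6]
opening: 0.444
finger_force: 25.0
```

Request:
play_rows([
  [[0,0,-0.06,0,0,0],[0,0,-0.14,0,0,0],[0,0,-0.2,0,0,0],[0.03,-0.06,-0.23,0,0,0],[0.06,-0.12,-0.23,0,0,0],[0.09,-0.18,-0.23,0,0,0],[0.12,-0.24,-0.23,0,0,0],[0.15,-0.29,-0.23,0,0,0],[0.17,-0.325,-0.23,0,0,0],[0.181,-0.347,-0.23,0,0,0],[0.181,-0.347,-0.23,0,0,0],[0.181,-0.347,-0.23,0,0,0],[0.181,-0.347,-0.16,0,0,0],[0.181,-0.347,-0.1,0,0,0],[0.181,-0.347,-0.05,0,0,0],[0.181,-0.347,-0.025,0,0,0],[0.181,-0.347,-0.014,0,0,0],[0.181,-0.347,-0.008,0,0,0],[0.181,-0.347,-0.008,0,0,0],[0.181,-0.347,-0.008,0,0,0]],
])

```text
clock: 11.23
tool_pos: [0.5355, -0.3221, 0.1865]
eef_rot: [-0.0, 1.0, -0.0, 0.001]
contact_force: [-0.0, -0.4, -0.8]
opening: 0.446
finger_force: 25.0
```

Request:
play_rows([
  [[0,0,0.002,0,0,0],[0,0,0.0035,0,0,0],[0,0,0.0035,0,0,0],[0,0,0.0035,0,0,0]],
])

```text
clock: 11.57
tool_pos: [0.5349, -0.3225, 0.1841]
eef_rot: [0.0, 1.0, -0.0, 0.001]
contact_force: [-0.7, 0.4, 2.8]
opening: 0.444
finger_force: 25.0
```

Request:
play_rows([
  [[0,0,0,0,0,0],[0,0,0,0,0,0],[0,0,0,0,0,0],[0,0,0,0,0,0],[0,0,0,0,0,0],[0,0,0,0,0,0],[0,0,0,0,0,0],[0,0,0,0,0,0]],
], claw=0)

```text
clock: 12.23
tool_pos: [0.5346, -0.3222, 0.1834]
eef_rot: [-0.0, 1.0, 0.0, -0.0]
contact_force: [-0.1, -0.7, -0.9]
opening: 0.992
finger_force: 0.0
```

Request:
play_rows([
  [[0,0,-0.04,0,0,0],[0,0,-0.1,0,0,0],[0,0,-0.17,0,0,0],[0,0,-0.23,0,0,0],[0,0,-0.23,0,0,0],[0,0,-0.23,0,0,0]],
])

```text
clock: 12.73
tool_pos: [0.5352, -0.3225, 0.3003]
eef_rot: [0.0, 1.0, -0.001, 0.002]
contact_force: [-0.0, 0.5, -0.1]
opening: 1.003
finger_force: 0.0
```

```bash
python3 - <<'E'
from h import *
go(.618,-.013,.15,yaw=90)
E
```

```text
row [-0.1655  0.619   0.0062] [-0.0033  0.0071 -0.0002] yaw now 90.0 grasp pt [ 0.5352 -0.3225  0.1533] op 1.0 F [-0.   0.5 -0.1] clk 12.7333
```

Request:
play_rows([
  [[-0.02,0.075,0,0,0,0],[-0.04,0.15,0,0,0,0],[-0.06,0.225,0,0,0,0],[-0.08,0.3,0,0,0,0],[-0.1,0.375,0,0,0,0],[-0.12,0.45,0,0,0,0],[-0.14,0.52,0,0,0,0],[-0.155,0.58,0,0,0,0],[-0.163,0.608,0,0,0,0],[-0.165,0.619,0,0,0,0],[-0.165,0.619,0,0,0,0],[-0.165,0.619,0,0,0,0],[-0.165,0.619,0.07,0,0,0],[-0.165,0.619,0.14,0,0,0],[-0.165,0.619,0.19,0,0,0],[-0.165,0.619,0.22,0,0,0],[-0.165,0.619,0.232,0,0,0],[-0.165,0.619,0.232,0,0,0],[-0.165,0.619,0.232,0,0,0],[-0.165,0.619,0.232,0,0,0]],
])

```text
clock: 14.4
tool_pos: [0.6177, -0.0136, 0.1837]
eef_rot: [0.001, 1.0, -0.0, 0.001]
contact_force: [-0.0, 0.2, 1.2]
opening: 0.996
finger_force: 0.0
```

Request:
play_rows([
  [[0,0,0,0,0,0],[0,0,0,0,0,0],[0,0,0,0,0,0],[0,0,0,0,0,0],[0,0,0,0,0,0],[0,0,0,0,0,0],[0,0,0,0,0,0],[0,0,0,0,0,0],[0,0,0,0,0,0],[0,0,0,0,0,0]],
], claw=1, squeeze=25)

```text
clock: 15.23
tool_pos: [0.617, -0.0127, 0.1824]
eef_rot: [-0.0, 1.0, 0.0, -0.0]
contact_force: [-0.5, 0.3, 0.2]
opening: 0.335
finger_force: 25.0
```

Request:
play_rows([
  [[0,0,-0.06,0,0,0],[0,0,-0.14,0,0,0],[0,0,-0.2,0,0,0],[0.015,0.08,-0.23,0,0,0],[0.03,0.16,-0.23,0,0,0],[0.045,0.24,-0.23,0,0,0],[0.06,0.32,-0.23,0,0,0],[0.075,0.4,-0.23,0,0,0],[0.09,0.48,-0.23,0,0,0],[0.105,0.55,-0.23,0,0,0],[0.116,0.61,-0.23,0,0,0],[0.122,0.645,-0.23,0,0,0],[0.124,0.654,-0.23,0,0,0],[0.124,0.654,-0.23,0,0,0],[0.124,0.654,-0.16,0,0,0],[0.124,0.654,-0.1,0,0,0],[0.124,0.654,-0.05,0,0,0],[0.124,0.654,-0.02,0,0,0],[0.124,0.654,-0.01,0,0,0],[0.124,0.654,-0.01,0,0,0]],
])

```text
clock: 16.9
tool_pos: [0.5553, 0.312, 0.1869]
eef_rot: [0.001, 1.0, -0.002, -0.001]
contact_force: [-0.1, 0.3, -2.7]
opening: 0.33
finger_force: 25.0
```

```bash
python3 - <<'E'
from h import *
go(.5551,.3144,.0385,yaw=90)
d=snapshot("side");print(proj(d,(.5551,.3144,.003)),proj(d,(.4853,.2932,.003)))
cv2.imwrite("pics/s3.png",cv2.resize(d["pixels"][100:260,200:400],None,fx=3,fy=3))
E
```

```text
row [0.0004 0.0048 0.0027] [-0.0068 -0.003  -0.0038] yaw now 89.9 grasp pt [0.5553 0.312  0.0399] op 0.33 F [-0.1  0.3 -2.7] clk 16.9
[292.17106104 190.31163446] [267.33989108 198.87366031]
```

View pics/s3.png

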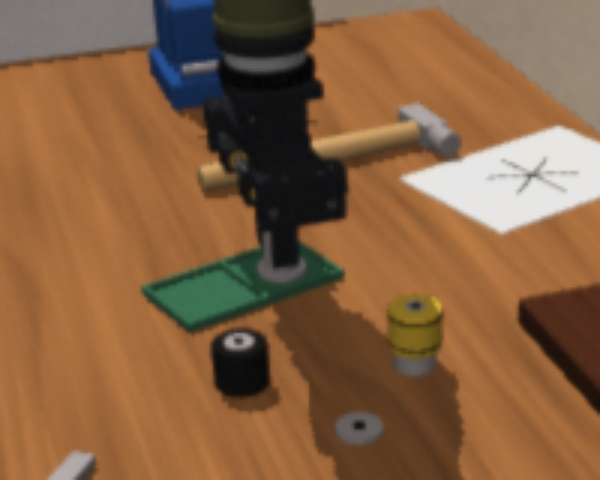

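The steel flange sits at about (294,189) in the full frame, against a compartment centre of (292,190), so it is centred. I'll lower it the last millimetre and release.

Request:
play_rows([
  [[0,0,0.002,0,0,0],[0,0,0.0025,0,0,0],[0,0,0.0025,0,0,0],[0,0,0.0025,0,0,0]],
])

```text
clock: 17.28
tool_pos: [0.5553, 0.3144, 0.1868]
eef_rot: [-0.0, 1.0, 0.0, 0.0]
contact_force: [-0.6, -0.1, -2.3]
opening: 0.335
finger_force: 25.0
```

Request:
play_rows([
  [[0,0,0,0,0,0],[0,0,0,0,0,0],[0,0,0,0,0,0],[0,0,0,0,0,0],[0,0,0,0,0,0],[0,0,0,0,0,0],[0,0,0,0,0,0],[0,0,0,0,0,0]],
], claw=0)

```text
clock: 17.95
tool_pos: [0.555, 0.3143, 0.1862]
eef_rot: [-0.0, 1.0, 0.0, 0.0]
contact_force: [-0.4, 0.0, 1.0]
opening: 0.913
finger_force: 0.0
```

Request:
play_rows([
  [[0,0,-0.04,0,0,0],[0,0,-0.1,0,0,0],[0,0,-0.17,0,0,0],[0,0,-0.23,0,0,0],[0,0,-0.23,0,0,0],[0,0,-0.23,0,0,0]],
])

```text
clock: 18.45
tool_pos: [0.5555, 0.3146, 0.3032]
eef_rot: [-0.0, 1.0, 0.001, 0.002]
contact_force: [0.4, 0.4, -1.4]
opening: 1.001
finger_force: 0.0
```

```bash
python3 - <<'E'
from h import *
go(.4596,-.1206,.15,yaw=102.1)
E
```

```text
row [ 0.1919 -0.8705  0.0097] [ 0.004   0.0074 -0.4223] yaw now 90.0 grasp pt [0.5555 0.3146 0.1562] op 1.0 F [ 0.4  0.4 -1.4] clk 18.45
```

Request:
play_rows([
  [[0.016,-0.075,0,0,0,-0.1],[0.033,-0.15,0,0,0,-0.2],[0.05,-0.225,0,0,0,-0.3],[0.066,-0.3,0,0,0,-0.4],[0.083,-0.375,0,0,0,-0.422],[0.1,-0.45,0,0,0,-0.422],[0.116,-0.525,0,0,0,-0.422],[0.132,-0.6,0,0,0,-0.422],[0.15,-0.675,0,0,0,-0.422],[0.165,-0.745,0,0,0,-0.422],[0.178,-0.81,0,0,0,-0.422],[0.188,-0.852,0,0,0,-0.422],[0.192,-0.87,0,0,0,-0.422],[0.192,-0.87,0,0,0,-0.422],[0.192,-0.87,0,0,0,-0.422],[0.192,-0.87,0,0,0,-0.422]],
])

```text
clock: 19.78
tool_pos: [0.4597, -0.1187, 0.3011]
eef_rot: [-0.107, 0.994, 0.001, 0.0]
contact_force: [-0.4, -0.9, 0.9]
opening: 0.997
finger_force: 0.0
```

```bash
python3 - <<'E'
from h import *
go(.4596,-.1206,.030,yaw=102.1)
E
```

```text
row [ 0.0012 -0.0041  0.2481] [0.0036 0.002  0.0061] yaw now 102.3 grasp pt [ 0.4597 -0.1187  0.1541] op 1.0 F [-0.4 -0.9  0.9] clk 19.7833
```

Request:
play_rows([
  [[0,0,0.07,0,0,0],[0,0,0.14,0,0,0],[0,0,0.19,0,0,0],[0,0,0.225,0,0,0],[0,0,0.24,0,0,0],[0,0,0.246,0,0,0],[0,0,0.246,0,0,0],[0,0,0.246,0,0,0],[0,0,0.246,0,0,0]],
])

```text
clock: 20.53
tool_pos: [0.4595, -0.1203, 0.1789]
eef_rot: [-0.106, 0.994, 0.0, 0.001]
contact_force: [-0.3, -0.4, -0.6]
opening: 1.001
finger_force: 0.0
```

Request:
play_rows([
  [[0,0,0,0,0,0],[0,0,0,0,0,0],[0,0,0,0,0,0],[0,0,0,0,0,0],[0,0,0,0,0,0],[0,0,0,0,0,0],[0,0,0,0,0,0],[0,0,0,0,0,0],[0,0,0,0,0,0],[0,0,0,0,0,0]],
], claw=1, squeeze=25)

```text
clock: 21.37
tool_pos: [0.4591, -0.1208, 0.1782]
eef_rot: [-0.105, 0.994, 0.0, -0.0]
contact_force: [0.2, 0.3, 0.4]
opening: 0.339
finger_force: 25.0
```

```bash
python3 - <<'E'
from h import *
go(.4853,.2932,.15,yaw=106.9)
E
```

```text
row [-0.2248  0.7986 -0.2376] [ 1.000e-04 -0.000e+00 -1.675e-01] yaw now 102.1 grasp pt [ 0.4591 -0.1208  0.0312] op 0.34 F [0.2 0.3 0.4] clk 21.3667
```

Request:
play_rows([
  [[0,0,-0.06,0,0,0],[0,0,-0.14,0,0,0],[0,0,-0.2,0,0,0],[-0.021,0.075,-0.235,0,0,-0.05],[-0.042,0.15,-0.235,0,0,-0.1],[-0.063,0.225,-0.235,0,0,-0.15],[-0.084,0.3,-0.235,0,0,-0.168],[-0.105,0.375,-0.235,0,0,-0.168],[-0.126,0.45,-0.235,0,0,-0.168],[-0.148,0.525,-0.235,0,0,-0.168],[-0.169,0.6,-0.235,0,0,-0.168],[-0.188,0.67,-0.235,0,0,-0.168],[-0.206,0.73,-0.235,0,0,-0.168],[-0.218,0.775,-0.235,0,0,-0.168],[-0.225,0.799,-0.235,0,0,-0.168],[-0.225,0.799,-0.235,0,0,-0.168],[-0.225,0.799,-0.235,0,0,-0.168],[-0.225,0.799,-0.235,0,0,-0.168]],
])

```text
clock: 22.87
tool_pos: [0.4856, 0.2909, 0.2952]
eef_rot: [-0.146, 0.989, -0.002, -0.001]
contact_force: [-0.0, -0.7, -2.2]
opening: 0.339
finger_force: 25.0
```

```bash
python3 - <<'E'
from h import *
go(.4853,.2932,.0345,yaw=106.9)
d=snapshot("side")
cv2.imwrite("pics/s4.png",cv2.resize(d["pixels"][100:260,200:400],None,fx=3,fy=3))
E
```

```text
row [-0.0013  0.0054  0.2274] [-0.0063 -0.0037 -0.0039] yaw now 106.8 grasp pt [0.4856 0.2909 0.1482] op 0.34 F [-0.  -0.7 -2.2] clk 22.8667
```

View pics/s4.png

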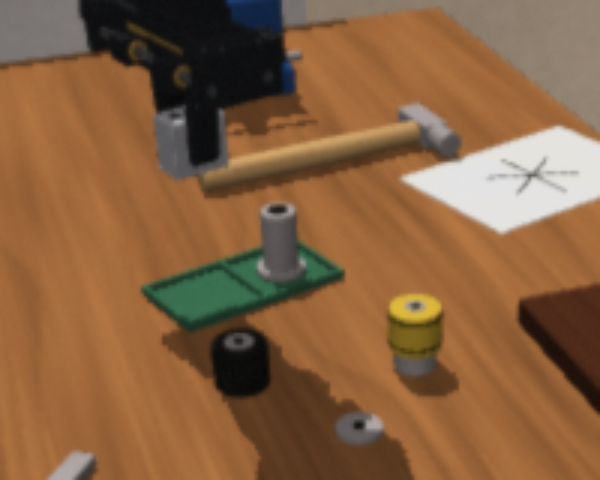

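The steel bush stands upright in the far compartment, and the block is held above the near one. I'll lower it and release.

Request:
play_rows([
  [[0,0.001,0.06,0,0,0],[0,0.001,0.12,0,0,0],[0,0.001,0.17,0,0,0],[0,0.001,0.2,0,0,0],[0,0.001,0.215,0,0,0],[0,0.001,0.224,0,0,0],[0,0.001,0.224,0,0,0],[0,0.001,0.224,0,0,0],[0,0.001,0.224,0,0,0]],
])

```text
clock: 23.67
tool_pos: [0.4857, 0.294, 0.1848]
eef_rot: [-0.147, 0.989, 0.0, 0.001]
contact_force: [0.2, -0.2, -1.7]
opening: 0.342
finger_force: 25.0
```

Grasp z is 0.0378 and needs to be 0.0342, so I'll lower it about 3 mm more.

Request:
play_rows([
  [[0,0,0.002,0,0,0],[0,0,0.004,0,0,0],[0,0,0.0055,0,0,0],[0,0,0.0055,0,0,0],[0,0,0.0055,0,0,0]],
])

```text
clock: 24.08
tool_pos: [0.4853, 0.294, 0.1812]
eef_rot: [-0.147, 0.989, 0.0, 0.0]
contact_force: [-0.1, -0.4, 0.8]
opening: 0.337
finger_force: 25.0
```

Request:
play_rows([
  [[0,0,0,0,0,0],[0,0,0,0,0,0],[0,0,0,0,0,0],[0,0,0,0,0,0],[0,0,0,0,0,0],[0,0,0,0,0,0],[0,0,0,0,0,0],[0,0,0,0,0,0]],
], claw=0)

```text
clock: 24.75
tool_pos: [0.4852, 0.2939, 0.1809]
eef_rot: [-0.147, 0.989, 0.0, -0.0]
contact_force: [0.4, -0.1, 0.2]
opening: 0.923
finger_force: 0.0
```

Request:
play_rows([
  [[0,0,-0.04,0,0,0],[0,0,-0.1,0,0,0],[0,0,-0.17,0,0,0],[0,0,-0.25,0,0,0],[0.05,0.07,-0.3,0,0,0],[0.1,0.14,-0.35,0,0,0],[0.15,0.21,-0.4,0,0,0],[0.2,0.28,-0.4,0,0,0],[0.25,0.35,-0.4,0,0,0],[0.28,0.4,-0.4,0,0,0],[0.3,0.45,-0.4,0,0,0],[0.3,0.45,-0.4,0,0,0],[0.3,0.45,-0.4,0,0,0],[0.3,0.45,-0.4,0,0,0]],
])

```text
clock: 25.92
tool_pos: [0.2765, 0.4651, 0.3807]
eef_rot: [-0.147, 0.989, -0.001, 0.0]
contact_force: [0.1, -0.1, 0.1]
opening: 0.998
finger_force: 0.0
```

```bash
python3 - <<'E'
from h import *
cv2.imwrite("pics/t5.png",snapshot("top")["pixels"][140:340,120:540].repeat(2,0)[:, :].repeat(2,1)[:,:800]);cv2.imwrite("pics/s5.png",cv2.resize(snapshot("side")["pixels"][140:460,210:470],None,fx=1.8,fy=1.8))
E
```

```text
(no output)
```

View pics/t5.png

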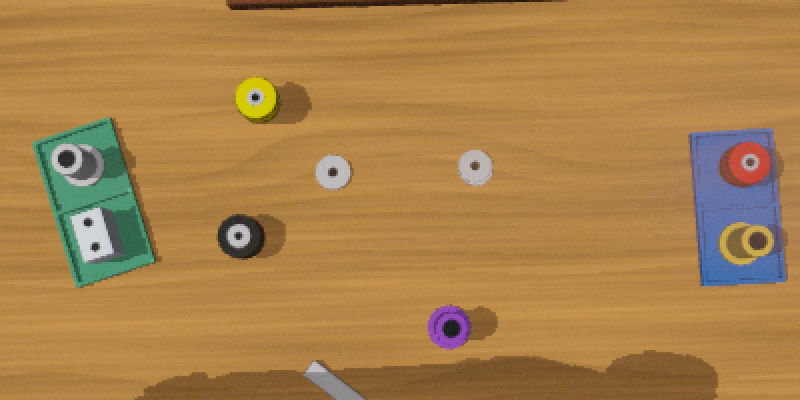

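View pics/s5.png

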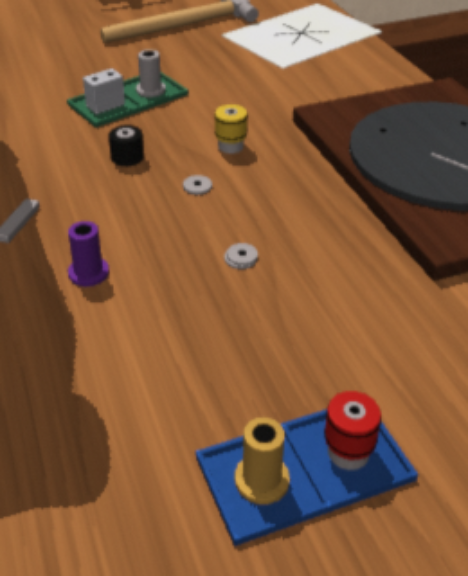

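All four parts stand upright, one to a compartment: steel bush and block in green (top crop (75,163) and (95,235)), red knob and brass bush in blue ((747,163) and (748,243)). The yellow knob, black foot and purple bush are where they were.

```bash
python3 -c "
from plant import *
print(finish_job())"
```

```text
the job is handed in; nothing more can be done
None
```

Both kits are made up and handed in: brass bush and red knob in the blue tray, steel bush and aluminium block in the green tray, all upright, with the yellow knob and black rubber foot left where they stood.

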